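Nest the tool pots at the leather-stamping stall

TASK

Pack the three square tool pots into one another: leave the white large pot standing where it is and lower the orange medium pot all the way into it first. Then stand the blue small pot, which is lying on its side, upright on the bench and let go of it; finally take it again by its rim and lower it all the way into the orange one. Leave all three upright and do not disturb the other things on the bench.

Things in the scene. Friction and masses are not known exactly. Their poses are not given: they have to be found in the camera images.
- large_pot: White square open-topped pot, 88 x 88 mm outside, 50 mm tall, walls and floor 4 mm thick (80 mm square inside), 0.14 kg, standing loose on the bench. Origin at the centre of its underside, z axis up out of its mouth, x and y axes square to its walls.
- medium_pot: Orange square open-topped pot, 64 x 64 mm outside, 68 mm tall, walls and floor 4 mm thick (56 mm square inside), about 0.09 kg, standing loose on the bench. Origin at the centre of its underside, z axis up out of its mouth, x and y axes square to its walls. Fully home in the white pot its origin is 4 mm above the white pot's origin and its rim stands 22 mm above the white rim.
- small_pot: Blue square pot, 44 x 44 mm outside, 84 mm tall, walls and floor 3 mm, about 0.06 kg. Starts lying on one side, mouth pointing to the robot's right (world -y) within 0.5 rad, its axis 22 mm above the bench. Origin at the centre of the outside of its bottom, z axis along the pot out of its mouth. Home in the orange pot, its origin is 4 mm above orange's, its rim 20 mm proud.
- stamp_a: Bystander: loose square steel stamp bar lying on the bench, 75 x 10 x 10 mm. Origin at the centre of its underside, x along it.
- stamp_b: Bystander: a second such steel stamp bar, 75 x 10 x 10 mm. Origin at the centre of its underside, x along it.
- wax_block: Bystander: loose green block, 60 x 45 x 25 mm tall. Origin at the centre of its underside.
- rivet_tin: Bystander: loose round aluminium tin, 58 mm across, 26 mm tall. Origin at the centre of its underside.
- marker: Bystander: loose white marker pen with a black cap, lying, 132 mm long and 12 mm thick. Origin on its underside near the middle, x along it to the cap.
- maul: Bystander: loose wooden maul lying on the bench, handle to its -x, about 225 mm long, head 90 mm wide and 40 mm tall. Origin on the bench under it, 10 mm to the handle's side of the head.
Things that resemble listed ones, but are neither listed nor needed, are in the scene too. There is more than one size of the medium_pot; the job needs the larger. There is more than one size of the large_pot; the job needs the smaller.

How it is judged:
By the outcome, as a careful person would: the job done as asked, in the order asked, and still so for the second after the job is handed in, with the robot touching nothing.
It also fails if it takes over 72 s, if anything falls off the work surface, if the arm or the gripper's body presses on something with over 40 N, if the wrist force passes 120 N, or if a joint passes its speed limit or range.

ROBOT

A 6-joint arm with a two-finger parallel gripper is mounted at the origin on the work surface. World frame = base frame: x ahead of the robot, y to its left, z up, the work surface at z = 0. Lengths are in mm, angles in rad, forces in N, time in s.
With the tool pointing down it reaches from about 300 to 775 mm from the base axis. Payload 14.6 kg.
Tool frame: the origin (TCP) lies on the centre line of the jaws, within the pads' length; the fingertips stand 8 mm ahead of it and the grasp point (between the pads) lies 11 mm behind it; z points along the fingers, y is the line along which they close (so a half turn about z gives the same grasp; the last joint's range is limited). The gripper opens to 94 mm and grips with 3 to 60 N. Pads are 16 mm wide; open, the fingers measure 119 mm over their backs; the gripper's body (75 mm by 177 mm) begins 78 mm behind the grasp point.
Start: joints at [-1.234, 0.3, 1.521, -0, 1.321, -0.067], TCP at [216.096, -505.759, 213.446] pointing down, gripper open.
Joint ranges: [-3.03, 3.03], [-0.79, 2.21], [0.23, 2.52], [-1.04, 4.18], [0, 3.07], [-2.55, 2.55]. Speed limits (rad/s): [2.22, 2.22, 2.57, 3.14, 3.14, 3.14].

INTERFACE

Orientations are given as [roll, pitch, yaw] about the fixed x, y, z axes, in that order (R = Rz(yaw) Ry(pitch) Rx(roll)).
In Python, from cell import manip gives the robot as it stands.
- The arm moves only by the tool jog_arm, never from a script. Its argument "rows" is one flat list of numbers, 7 for each row, row after row: the shift along the world's x, y, z in cm, then the turn, a rotation vector about the world's x, y, z in rad, then the closure, from 0 (fully open) to 1 (shut). In form: [dx, dy, dz, rx, ry, rz, fingers, dx, dy, dz, rx, ry, rz, fingers, ...]. A call has 1 to 20 rows; each row shifts and turns the commanded pose from where the row before left it; what a row does not reach is not made up. A row lasts 1/12 s, in which the tool goes at most 41.7 mm and 7.16 degrees, less where a joint would pass 70% of its speed; a pose out of reach is approached as far as the arm can. A call with a gripper value outside its range is refused whole. The fingers move at their own pace and stop on an object; "newtons" is the grip in N (left out, the last holds). Time passes only in rows, so rows that do not move let the fingers close. It gives the time, the measured TCP pose, the force, the opening and the grip force at its end, in the units of the state.
- manip.read_state(): the state, without advancing time (a new reading comes with each control period).
- manip.camera(name): name is "side" or "top" or "wrist"; returns (picture, depth): 420x560x3 uint8, blue, green, red; 420x560 float32, mm along the optical axis (not along the pixel's ray), 0 where there is no reading.
- manip.camera_model(name): a dict with "K" (3x3 intrinsics, pixels), "R" (3x3) and "t" (3): a world point X has camera coordinates R X + t. Camera axes: x right, y down, z forward; pixel columns grow to the right and rows downward; lengths in mm; the calibration is good to about 2 mm. A picture is of the moment at which its call begins: read the wrist's pose just before it. camera_model takes no time and is no camera call; for the wrist camera it gives the pose at the moment of the call.
- manip.sign_off(): hands the job in; it is judged then, once.
The state is a dict: "clock": time; "joints": joint angles; "qd": joint speeds; "effort": joint torques, N m; "eef_pos": TCP position; "eef_rot": TCP orientation; "wrist_force": force on the tool from outside, world axes, zero at the start; "moment": the same for the moment, N m; "finger_gap": finger opening in mm; "finger_force": force on a finger pad.
Only numpy, scipy, OpenCV 4.12 (cv2) and the standard library are available. Lean on these libraries where they do the work, as an engineer would, in place of code of your own. Each camera call takes 0.05 s, during which the arm holds its last target. There are 200 camera calls.

## Working session

There is one attempt and no reset: what is moved stays moved. The work goes in short steps, Python scripts to look and compute and a tool call to move; the robot and the scene stay as the last step left them, time stands still between calls to the robot, and variables do not carry over. Pictures are saved under pics/ and viewed, at most 10 in all, crops included, and the job is handed in when it is done.

Besides the shell and the picture viewer there is one more tool, called after "Request:" by a JSON object that holds its "api" and its "payload", one argument or row to a line. jog_arm: Moves the arm, as the interface text tells. Its arguments: {"type":"object","properties":{"rows":{"type":"array"},"newtons":{"type":"number"}},"required":["rows"]}

```bash
mkdir -p pics; ls; python3 - <<'E'
from cell import manip
import cv2,numpy as np
s=manip.read_state();print(s)
for n in("top","side"):
    im,d=manip.camera(n);cv2.imwrite(f"pics/{n}0.png",im);np.savez(f"{n}0.npz",im=im,d=d,**manip.camera_model(n))
    m=manip.camera_model(n);print(n,m,-m["R"].T@m["t"])
E
```

```text
pics
{'clock': 0.0, 'joints': array([-1.23363703e+00,  3.00479627e-01,  1.52158219e+00, -2.29521334e-06,
        1.32068527e+00, -6.66060185e-02]), 'qd': array([ 0.00106361,  0.0004437 , -0.00075309, -0.00039903,  0.0007759 ,
        0.00038079]), 'effort': array([ 7.60512776e-04, -5.31803691e+01, -3.52737594e+01,  7.08687399e-02,
        2.43821391e-02, -4.68376936e-05]), 'eef_pos': array([ 215.99663779, -505.53914817,  212.88117631]), 'eef_rot': array([-3.14044063e+00, -7.46169559e-05,  4.03765837e-01]), 'wrist_force': array([-0.1215626 , -0.04413915, -1.05283645]), 'moment': array([ 0.01866196,  0.05407398, -0.01541412]), 'finger_force': 0.0, 'finger_gap': 94.12020339760949}
top {'K': array([[407.34731519,   0.        , 279.88060892],
       [  0.        , 407.34731519, 212.07630853],
       [  0.        ,   0.        ,   1.        ]]), 'R': array([[-9.23691422e-04, -9.99964550e-01,  8.36930147e-03],
       [-9.97817764e-01,  3.69088406e-04, -6.60270620e-02],
       [ 6.60216323e-02, -8.41202632e-03, -9.97782733e-01]]), 't': array([  9.87094073, 519.27267341, 982.94702013])} [ 453.252849     17.94750948 1014.97100007]
side {'K': array([[390.46406288,   0.        , 279.81124699],
       [  0.        , 390.46406288, 206.88778214],
       [  0.        ,   0.        ,   1.        ]]), 'R': array([[-0.98047452, -0.19643741,  0.00905855],
       [-0.11332754,  0.52680319, -0.84239852],
       [ 0.16070652, -0.82697687, -0.53877887]]), 't': array([ 481.07249852,   92.43590084, 1016.69634037])} [318.76513399 886.5894653  621.28455839]
```

View pics/top0.png

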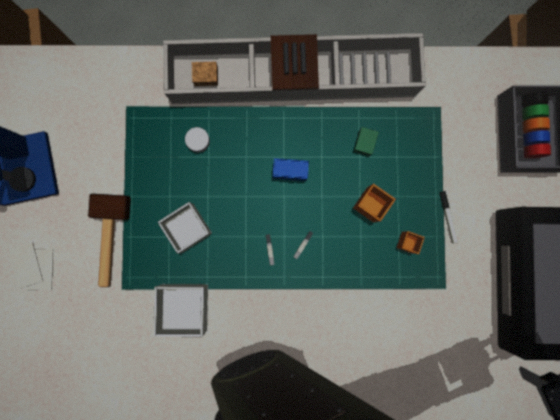

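View pics/side0.png

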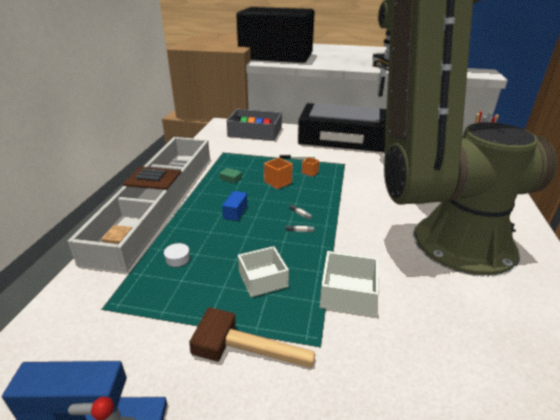

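The top view shows two white pots, at (184,228) and (181,310), and two orange ones, at (376,203) and (411,243). The blue pot lies at (290,170) with its mouth to the right. By pixel size, the job's pots look like white (184,228), which is the smaller, and orange (376,203), which is the larger. I'll check that in mm.

```bash
cat > h.py <<'E'
import numpy as np,cv2
from cell import manip
def pts(d,m):
    v,u=np.mgrid[:d.shape[0],:d.shape[1]]
    c=np.stack([(u-m["K"][0,2])/m["K"][0,0]*d,(v-m["K"][1,2])/m["K"][1,1]*d,d],-1)
    return (c-m["t"])@m["R"]
def rect(P):  # centre, sizes, angle of the point set, mm
    (c,s,a)=cv2.minAreaRect(P[:,:2].astype(np.float32)); return np.round(c,1),np.round(s,1),round(float(a),1)
E
python3 - <<'E'
from h import *
z=np.load("top0.npz");d=z["d"];P=pts(d,z);hsv=cv2.cvtColor(z["im"],cv2.COLOR_BGR2HSV)
def roi(u,v,r):
    m=np.zeros(d.shape,bool);m[v-r:v+r,u-r:u+r]=1;return m
for n,u,v,r,lo in [("white",184,228,30,40),("white2",181,310,32,40),("or",376,203,24,58),("or2",411,243,16,30),("blue",290,170,26,34),("tin",197,139,20,18),("wax",366,140,18,17),("st1",270,250,20,5),("st2",303,244,20,5),("marker",447,217,30,5)]:
    m=roi(u,v,r);Q=P[m&(d>0)]; k=Q[:,2]>lo
    print(n,np.round(np.percentile(Q[:,2],[5,50,90,99]),1),k.sum(),rect(Q[k]) if k.sum()>5 else "")
c=z["im"][100:290,140:470];cv2.imwrite("pics/crop1.png",cv2.resize(c,None,fx=2.4,fy=2.4,interpolation=cv2.INTER_CUBIC))
E
```

```text
white [-1.4  2.7 35.9 52.3] 327 (array([480.4, 240. ]), array([88.5, 88.8]), 32.9)
white2 [-1.   5.6 62.4 66.6] 818 (array([287.2, 244.8]), array([114.2, 112.5]), 89.7)
or [-1.6  2.6 60.2 70.3] 244 (array([ 538.4, -215. ]), array([64.6, 64.9]), 54.7)
or2 [-1.4  2.7 41.  47.9] 161 (array([ 444.6, -305.3]), array([44., 43.]), 70.6)
blue [-1.7  1.8 44.6 47.2] 649 (array([622.8, -14.9]), array([83.9, 45.1]), 85.4)
tin [-1.7  1.9 27.  29.5] 437 (array([698.9, 216. ]), array([56.6, 56.3]), 50.0)
wax [-1.7  2.6 26.2 28.6] 453 (array([ 695.6, -203.8]), array([45.6, 60.8]), 73.3)
st1 [-1.7  1.4  4.9 12.4] 158 (array([427.2,  37.6]), array([92.8, 83.7]), 1.6)
st2 [-1.7  1.4  5.  13.1] 158 (array([446.1, -54. ]), array([109.1,  79.1]), 12.9)
marker [-2.2  1.   5.9 33.1] 401 (array([ 513.1, -395.3]), array([145. , 161.8]), 3.5)
```

View pics/crop1.png

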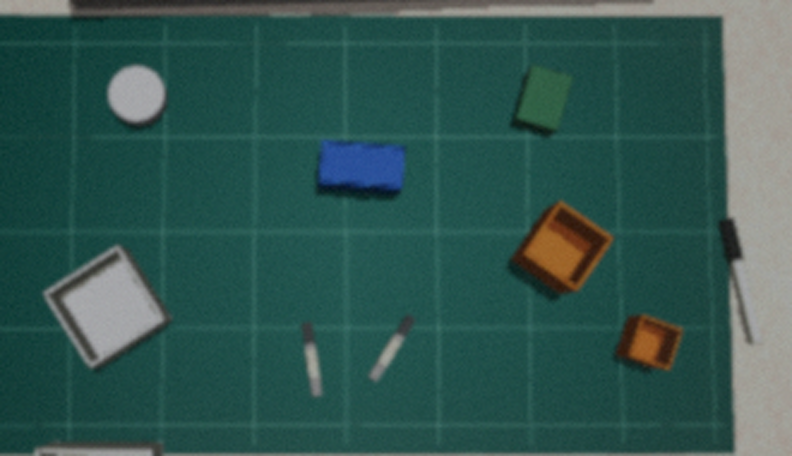

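The sizes match: white (480,240) is 88 mm, orange (538,-215) is 64 mm and blue (623,-15) is 84x45 mm. The lookalikes are a 113 mm white pot at px (181,310) and a 44 mm orange pot at px (411,243). The crop confirms the choice: white at crop (107,307), orange at (562,248), and the blue mouth on the right at (403,165). Next I'll move above the orange pot.

Request:
{"api": "jog_arm", "payload": {
  "rows": [1,1,0,0,0,0.02,0,2.2,2,-0.4,0,0,0.04,0,2.3,2.1,-0.4,0,0,0.04,0,2.3,2.1,-0.4,0,0,0.04,0,2.3,2.1,-0.4,0,0,0.04,0,2.3,2.1,-0.4,0,0,0.04,0,2.3,2.1,-0.4,0,0,0.04,0,2.3,2.1,-0.4,0,0,0.04,0,2.3,2.1,-0.4,0,0,0.04,0,2.3,2.1,-0.4,0,0,0.04,0,2.3,2.1,-0.4,0,0,0.04,0,2.3,2.1,-0.4,0,0,0.04,0,2.3,2.1,-0.4,0,0,0.04,0,2.3,2.1,-0.4,0,0,0.04,0,1.4,0.75,-0.3,0,0,0.011,0,0,0,0,0,0,0,0,0,0,0,0,0,0,0]
}}

```text
clock: 1.52
eef_pos: [538.1, -215.1, 157.9]
eef_rot: [-3.141, 0.0, 0.957]
wrist_force: [-1.3, -0.6, 0.2]
finger_gap: 94.0
finger_force: 0.0
```

```bash
cat >> h.py <<'E'
def wrist(name,lo,hi,hue=None):
    s=manip.read_state();m=manip.camera_model("wrist");im,d=manip.camera("wrist");cv2.imwrite(f"pics/{name}.png",im)
    P=pts(d,m);hsv=cv2.cvtColor(im,cv2.COLOR_BGR2HSV)
    k=(d>0)&(P[...,2]>lo)&(P[...,2]<hi)
    if hue:k&=(hsv[...,0]>=hue[0])&(hsv[...,0]<=hue[1])&(hsv[...,1]>90)
    n,L,st,_=cv2.connectedComponentsWithStats(k.astype(np.uint8))
    for i in range(1,n):
        if st[i,4]>60:print(st[i],rect(P[L==i]),np.round(np.median(P[L==i][:,2]),1))
    print({q:np.round(s[q],3) for q in("clock","joints","eef_pos","eef_rot","finger_gap")})
E
python3 -c "
from h import *
wrist('w1',58,80,(3,25))"
```

```text
[ 237  174   88   84 2316] (array([ 538.6, -214.9]), array([64.1, 64.1]), 55.0) 67.5
{'clock': np.float64(1.517), 'joints': array([-0.444,  0.415,  1.499, -0.   ,  1.229,  0.171]), 'eef_pos': array([ 538.133, -215.147,  157.947]), 'eef_rot': array([-3.141,  0.   ,  0.957]), 'finger_gap': np.float64(94.03)}
```

View pics/w1.png

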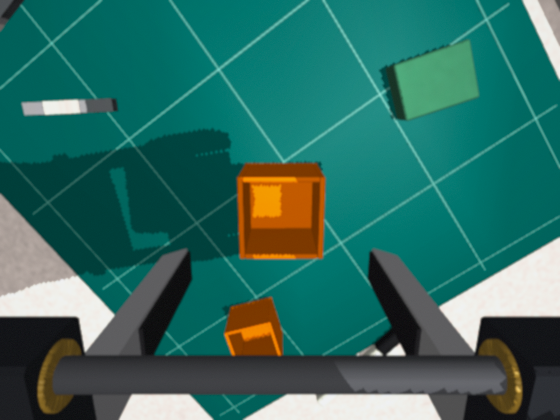

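The wrist view shows the orange pot at (281,210), square between the jaws and 64.1 mm across. I'll lower, grip and lift.

Request:
{"api": "jog_arm", "payload": {
  "newtons": 15,
  "rows": [0,0,-1,0,0,0,0,0,0,-2.5,0,0,0,0,0,0,-2.5,0,0,0,0,0,0,-2.5,0,0,0,0,0,0,-1.4,0,0,0,0,0,0,0,0,0,0,0.45,0,0,0,0,0,0,0.45,0,0,0,0,0,0,0.45,0,0,0,0,0,0,0.45,0,0,0,0,0,0,0.45,0,0,0,0,0,0,0.45,0,0,0,0,0,0,0.45,0,0,0,0,0,0,0.45]
}}

```text
clock: 2.65
eef_pos: [538.5, -216.5, 60.6]
eef_rot: [3.14, -0.0, 0.955]
wrist_force: [-1.5, -1.2, 7.4]
finger_gap: 64.0
finger_force: 15.0
```

Request:
{"api": "jog_arm", "payload": {
  "rows": [0,0,0.5,0,0,0,0.45,0,0,1.5,0,0,0,0.45,0,0,2.5,0,0,0,0.45,0,0,2.5,0,0,0,0.45,0,0,2,0,0,0,0.45,0,0,0.5,0,0,0,0.45,0,0,0,0,0,0,0.45]
}}

```text
clock: 3.23
eef_pos: [538.6, -216.4, 155.8]
eef_rot: [3.139, -0.0, 0.955]
wrist_force: [0.1, 0.4, -1.1]
finger_gap: 63.9
finger_force: 15.0
```

```bash
python3 -c "
from h import *
wrist('w2',130,180,(3,25))"
```

```text
[  212   196   136   136 10551] (array([ 538.5, -214.8]), array([64.5, 68.9]), 54.9) 156.3
{'clock': np.float64(3.233), 'joints': array([-0.445,  0.417,  1.501,  0.   ,  1.221,  0.171]), 'eef_pos': array([ 538.559, -216.432,  155.768]), 'eef_rot': array([ 3.139, -0.   ,  0.955]), 'finger_gap': np.float64(63.897)}
```

Request:
{"api": "jog_arm", "payload": {
  "rows": [-0.3,1.5,0,0,0,-0.01,0.45,-0.4,3.2,0,0,0,-0.028,0.45,-0.4,3.2,0,0,0,-0.028,0.45,-0.4,3.2,0,0,0,-0.028,0.45,-0.4,3.2,0,0,0,-0.028,0.45,-0.4,3.2,0,0,0,-0.028,0.45,-0.4,3.2,0,0,0,-0.028,0.45,-0.4,3.2,0,0,0,-0.028,0.45,-0.4,3.2,0,0,0,-0.028,0.45,-0.4,3.2,0,0,0,-0.028,0.45,-0.4,3.2,0,0,0,-0.028,0.45,-0.4,3.2,0,0,0,-0.028,0.45,-0.4,3.2,0,0,0,-0.028,0.45,-0.4,3.2,0,0,0,-0.028,0.45,-0.3,2.4,0,0,0,-0.01,0.45,0,0,0,0,0,0,0.45,0,0,0,0,0,0,0.45]
}}

```text
clock: 4.7
eef_pos: [479.2, 239.3, 152.7]
eef_rot: [-3.141, 0.003, 0.573]
wrist_force: [-0.3, 0.1, -1.6]
finger_gap: 63.7
finger_force: 15.0
```

```bash
python3 - <<'E'
from h import *
wrist('w3',130,180,(3,25))
wrist('w4',42,58)
z=manip.camera_model("top");im,d=manip.camera("top");P=pts(d,z)
hs=cv2.cvtColor(im,cv2.COLOR_BGR2HSV);k=(hs[...,0]<25)&(hs[...,1]>90)&(P[...,2]>130)&(P[...,2]<175)&(d>0)
print(k.sum(),rect(P[k]) if k.sum()>5 else 0)
E
```

```text
[  212   197   136   135 10036] (array([479.5, 240.4]), array([64.5, 69. ]), 32.9) 154.3
{'clock': np.float64(4.7), 'joints': array([ 0.395,  0.328,  1.632, -0.   ,  1.185,  1.393]), 'eef_pos': array([479.165, 239.323, 152.682]), 'eef_rot': array([-3.141e+00,  3.000e-03,  5.730e-01]), 'finger_gap': np.float64(63.713)}
[107   0  55  33 552] (array([542.5, 398.7]), array([20.1, 36.4]), 32.5) 42.6
[ 221  153  118   43 1189] (array([504.8, 255.6]), array([31.4, 88.2]), 32.3) 49.6
[127 301  31  23 324] (array([343.4, 289.3]), array([ 3.3, 22.5]), 1.8) 50.3
[197 337  36  18 319] (array([342.8, 218.5]), array([32.9,  2.7]), 89.8) 48.6
[196 394  26  26 177] (array([287.3, 193.2]), array([50. ,  1.1]), 0.0) 50.7
{'clock': np.float64(4.75), 'joints': array([ 0.393,  0.327,  1.632, -0.   ,  1.185,  1.392]), 'eef_pos': array([479.496, 238.442, 152.971]), 'eef_rot': array([-3.141e+00,  2.000e-03,  5.720e-01]), 'finger_gap': np.float64(63.974)}
86 (array([464.5, 216.1]), array([13.4, 43.5]), 32.8)
```

View pics/w4.png

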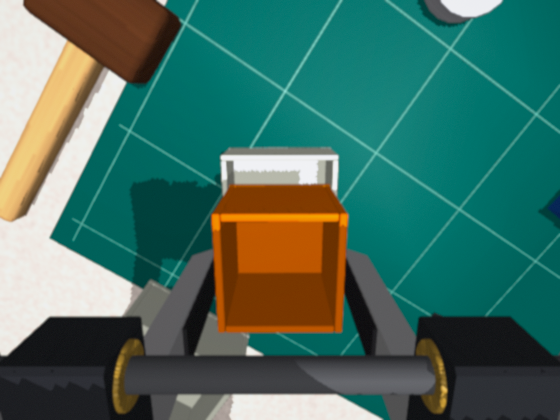

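The orange pot at (280,260) hangs over the white pot, whose far rim is at (280,155) and parallel to it. By measurement they are centred to within 1 mm. Lowering.

Request:
{"api": "jog_arm", "payload": {
  "rows": [0.1,0,-0.5,0,0,0,0.45,0,0,-1.5,0,0,0,0.45,0,0,-2,0,0,0,0.45,0,0,-2,0,0,0,0.45,0,0,-1.2,0,0,0,0.45,0,0,-0.6,0,0,0,0.45,0,0,-0.4,0,0,0,0.45,0,0,-0.3,0,0,0,0.45,0,0,0,0,0,0,0.45,0,0,0,0,0,0,0.45]
}}

```text
clock: 5.68
eef_pos: [481.4, 238.8, 70.0]
eef_rot: [3.141, -0.001, 0.571]
wrist_force: [-0.4, 0.3, -0.7]
finger_gap: 63.9
finger_force: 15.0
```

Request:
{"api": "jog_arm", "payload": {
  "rows": [0,0,-0.25,0,0,0,0.45,0,0,-0.2,0,0,0,0.45,0,0,-0.1,0,0,0,0.45,0,0,0,0,0,0,0.45,0,0,0,0,0,0,0.45]
}}

```text
clock: 6.1
eef_pos: [481.3, 238.9, 64.5]
eef_rot: [3.142, -0.001, 0.571]
wrist_force: [-2.1, -0.1, 5.6]
finger_gap: 63.8
finger_force: 15.0
```

Request:
{"api": "jog_arm", "payload": {
  "rows": [0,0,0,0,0,0,0,0,0,0,0,0,0,0,0,0,0,0,0,0,0,0,0,0,0,0,0,0,0,0,1,0,0,0,0,0,0,2.5,0,0,0,0,0,0,3,0,0,0,0,0,0,3,0,0,0,0,0,0,1.5,0,0,0,0,0,0,0,0,0,0,0]
}}

```text
clock: 6.93
eef_pos: [482.4, 239.3, 178.3]
eef_rot: [3.14, -0.006, 0.571]
wrist_force: [0.6, -0.3, 0.7]
finger_gap: 93.9
finger_force: 0.0
```

```bash
python3 - <<'E'
from h import *
wrist('w5',62,85,(3,25))
z=manip.camera_model("top");im,d=manip.camera("top");P=pts(d,z);np.savez("top1.npz",im=im,d=d,**z)
hs=cv2.cvtColor(im,cv2.COLOR_BGR2HSV);k=(hs[...,0]>100)&(hs[...,0]<130)&(hs[...,1]>100);k[:, :240]=0;k[:,340:]=0;k[:130]=0;k[230:]=0
Q=P[k&(d>0)&(P[...,2]>30)];print(rect(Q),np.percentile(Q[:,2],[5,50,95]))
E
```

```text
[ 238  171   83   80 2033] (array([482. , 240.1]), array([63.7, 64.2]), 32.9) 71.5
{'clock': np.float64(6.933), 'joints': array([0.392, 0.302, 1.603, 0.   , 1.231, 1.392]), 'eef_pos': array([482.37 , 239.28 , 178.326]), 'eef_rot': array([ 3.14 , -0.006,  0.571]), 'finger_gap': np.float64(93.893)}
(array([622.5, -14.8]), array([84. , 44.9]), 85.3) [40.34496474 44.18730007 47.02768521]
```

The orange pot is home: its rim is at 71.5 mm and it sits centred. Next, travel to the blue pot.

Request:
{"api": "jog_arm", "payload": {
  "rows": [0.6,-1.4,0,0,0,0.04,0,1.1,-2.6,0,0,0,0.075,0,1.1,-2.6,0,0,0,0.075,0,1.1,-2.6,0,0,0,0.075,0,1.1,-2.6,0,0,0,0.075,0,1.1,-2.6,0,0,0,0.075,0,1.1,-2.6,0,0,0,0.075,0,1.1,-2.6,0,0,0,0.075,0,1.1,-2.6,0,0,0,0.075,0,1.1,-2.6,0,0,0,0.075,0,1.1,-2.6,0,0,0,0.075,0,1.1,-2.6,0,0,0,0.075,0,0.8,-1.6,0,0,0,0.053,0,0,0,0,0.1,-0.008,0,0,0,0,0,0.1,-0.008,0,0,0,0,0,0.1,-0.008,0,0,0,0,0,0.1,-0.008,0,0,0,0,0,0.04,-0.003,0,0,0,0,0,0,0,0,0,0,0,0,0,0,0,0]
}}

```text
clock: 8.7
eef_pos: [615.6, -77.6, 172.4]
eef_rot: [-3.138, -0.44, 1.486]
wrist_force: [0.5, 0.3, 0.7]
finger_gap: 94.1
finger_force: 0.0
```

```bash
python3 - <<'E'
from h import *
from scipy.spatial.transform import Rotation as Ro
wrist('w6',30,52,(100,130))
s=manip.read_state();print(Ro.from_euler('xyz',s["eef_rot"]).as_matrix().round(3))
E
```

```text
[ 258  153   51   95 4662] (array([622.4, -14.4]), array([84.6, 44. ]), 85.9) 44.1
{'clock': np.float64(8.7), 'joints': array([-0.36 ,  0.547,  1.33 ,  0.427,  1.412, -0.376]), 'eef_pos': array([615.635, -77.586, 172.446]), 'eef_rot': array([-3.138, -0.44 ,  1.486]), 'finger_gap': np.float64(94.081)}
[[ 0.075  0.997  0.032]
 [ 0.902 -0.082  0.425]
 [ 0.426 -0.003 -0.905]]
```

View pics/w6.png

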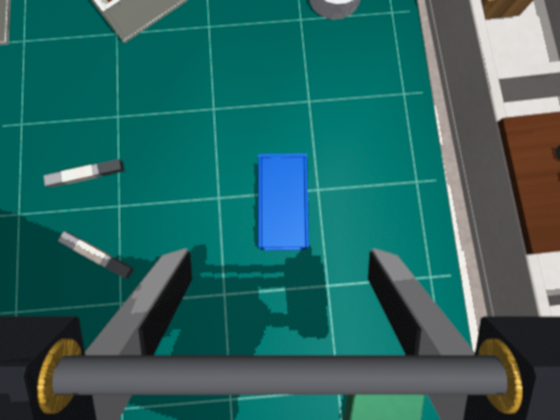

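The wrist view shows the blue pot at (283,200), centred between the jaws, with the stamps at left and nothing in the way. Approaching along the tilted tool axis.

Request:
{"api": "jog_arm", "payload": {
  "newtons": 12,
  "rows": [0.1,0,-1.5,0,0,0,0,0.1,0,-2.5,0,0,0,0,0,0,-1.6,0,0,0,0,0.1,1.06,-2.25,0,0,0,0,0.1,1.06,-2.25,0,0,0,0,0.1,1.06,-2.25,0,0,0,0,0.05,0.8,-1.7,0,0,0,0,0.05,0.5,-1.1,0,0,0,0,0,0.28,-0.6,0,0,0,0,0,0,0,0,0,0,0,0,0,0,0,0,0,0]
}}

```text
clock: 9.67
eef_pos: [622.5, -29.7, 17.2]
eef_rot: [-3.141, -0.441, 1.489]
wrist_force: [-0.4, -0.6, 0.4]
finger_gap: 94.1
finger_force: 0.0
```

Request:
{"api": "jog_arm", "payload": {
  "newtons": 12,
  "rows": [0,0,0,0,0,0,0.65,0,0,0,0,0,0,0.65,0,0,0,0,0,0,0.65,0,0,0,0,0,0,0.65,0,0,0,0,0,0,0.65,0,0,0,0,0,0,0.65,0,0,0,0,0,0,0.65,0,0,0,0,0,0,0.65,0,0,0,0,0,0,0.65,0,0,0,0,0,0,0.65]
}}

```text
clock: 10.5
eef_pos: [622.1, -29.7, 16.5]
eef_rot: [-3.14, -0.441, 1.488]
wrist_force: [0.1, -0.1, 0.2]
finger_gap: 43.7
finger_force: 12.0
```

Request:
{"api": "jog_arm", "payload": {
  "rows": [0,0,0.5,0,0,0,0.65,0,0,1.5,0,0,0,0.65,0,0,2.5,0,0,0,0.65,0,0,2.5,0,0,0.05,0.65,0,0,2.5,0,0,0.1,0.65,0,0,2.5,0,0,0.1,0.65,0,0,1.5,0,0,0.1,0.65,0,0,0.5,0,0,0.1,0.65,0,0,0,0,0,0.1,0.65,0,0,0,0,0,0.1,0.65,0,0,0,0,0,0.1,0.65,0,0,0,0,0,0.1,0.65,0,0,0,0,0,0.1,0.65,0,0,0,0,0,0.1,0.65,0,0,0,0,0,0.1,0.65,0,0,0,0,0,0.1,0.65,0,0,0,0,0,0.1,0.65,0,0,0,0,0,0.1,0.65,0,0,0,0,0,0.1,0.65,0,0,0,0,0,0.1,0.65]
}}

```text
clock: 12.17
eef_pos: [622.2, -29.7, 157.8]
eef_rot: [-3.14, -0.441, -3.141]
wrist_force: [-0.6, 0.2, -1.2]
finger_gap: 44.1
finger_force: 12.0
```

```bash
python3 - <<'E'
from h import *
from scipy.spatial.transform import Rotation as Ro
s=manip.read_state();print(s["joints"].round(3),s["eef_pos"],Ro.from_euler('xyz',s["eef_rot"]).as_matrix().round(3))
E
```

```text
[-0.089  0.792  0.967 -0.042  1.822 -1.663] [622.18789121 -29.70551796 157.82172547] [[-0.904 -0.002 -0.427]
 [-0.001  1.    -0.002]
 [ 0.427 -0.002 -0.904]]
```

Request:
{"api": "jog_arm", "payload": {
  "rows": [0,0,0,0,-0.05,0,0.65,0,0,0,0,-0.1,0,0.65,0,0,0,0,-0.1,0,0.65,0,0,0,0,-0.1,0,0.65,0,0,0,0,-0.1,0,0.65,0,0,0,0,-0.1,0,0.65,0,0,0,0,-0.1,0,0.65,0,0,0,0,-0.1,0,0.65,0,0,0,0,-0.1,0,0.65,0,0,0,0,-0.1,0,0.65,0,0,0,0,-0.1,0,0.65,0,0,0,0,-0.1,0,0.65,0,0,0,0,-0.1,0,0.65,0,0,0,0,-0.1,0,0.65,0,0,0,0,-0.1,0,0.65,0,0,0,0,-0.1,0,0.65,0,0,0,0,-0.021,0,0.65,0,0,0,0,0,0,0.65,0,0,0,0,0,0,0.65]
}}

```text
clock: 13.75
eef_pos: [634.2, -0.5, 198.2]
eef_rot: [-3.123, 0.943, 3.137]
wrist_force: [-0.0, -0.2, -1.5]
finger_gap: 43.7
finger_force: 12.0
```

```bash
python3 - <<'E'
from h import *
from scipy.spatial.transform import Rotation as Ro
s=manip.read_state();print(s["joints"].round(3),s["eef_pos"],Ro.from_euler('xyz',s["eef_rot"]).as_matrix().round(3))
m=manip.camera_model("side");im,d=manip.camera("side");P=pts(d,m)
hs=cv2.cvtColor(im,cv2.COLOR_BGR2HSV);k=(hs[...,0]>100)&(hs[...,0]<130)&(hs[...,1]>100)&(d>0)
k&=(abs(P[...,0]-620)<80)&(abs(P[...,1]+20)<70)
Q=P[k];print(k.sum(),np.percentile(Q,[1,50,99],axis=0).round(1))
cv2.imwrite("pics/s2.png",cv2.resize(im[90:300,130:410],None,fx=2.5,fy=2.5))
E
```

```text
[-0.074  0.175  1.996  0.942  0.047 -2.554] [ 6.34165356e+02 -5.40069323e-01  1.98239569e+02] [[-0.587  0.02   0.809]
 [ 0.003  1.    -0.022]
 [-0.81  -0.011 -0.587]]
512 [[599.6 -20.7 145.7]
 [622.6  20.5 180.2]
 [653.7  25.  231.3]]
```

View pics/s2.png

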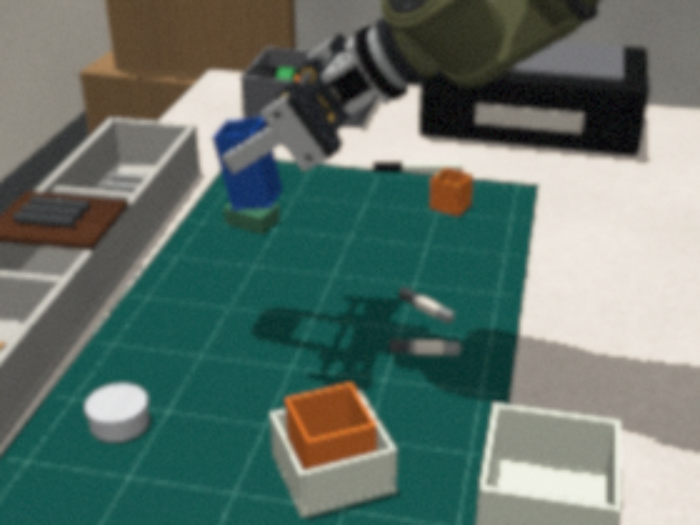

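The side view shows the blue pot at (250,165) still firmly held. The turn stopped early with the wrist near its limits: q5≈0 and q6 at its end. I'll fit the arm's kinematics to find a standing pose it can reach.

```bash
cat >> h.py <<'E'
from scipy.spatial.transform import Rotation as Ro
from scipy.optimize import least_squares
e=lambda ax,a:Ro.from_euler(ax,a).as_matrix()
D=[([-1.23364,.30048,1.52158,0,1.32069,-.0666],[216,-505.54,212.9],[-3.1404,0,.40377]),
([-.444,.415,1.499,0,1.229,.171],[538.133,-215.147,157.947],[-3.141,0,.957]),
([.395,.328,1.632,0,1.185,1.393],[479.165,239.323,152.682],[-3.141,.003,.573]),
([.392,.302,1.603,0,1.231,1.392],[482.37,239.28,178.326],[3.14,-.006,.571]),
([-.36,.547,1.33,.427,1.412,-.376],[615.635,-77.586,172.446],[-3.138,-.44,1.486]),
([-.089,.792,.967,-.042,1.822,-1.663],[622.188,-29.706,157.822],[-3.14,-.441,-3.141]),
([-.074,.175,1.996,.942,.047,-2.554],[634.165,-.54,198.24],[-3.123,.943,3.137])]
def rot(q):return e('z',q[0])@e('y',q[1]+q[2])@e('z',q[3])@e('y',q[4])@e('z',q[5]+np.pi/2)
def rowsA(q):
    A=e('z',q[0]);B=A@e('y',q[1]);C=A@e('y',q[1]+q[2]);T=rot(q)
    return np.stack([A[:,0],np.array([0,0,1.]),B[:,0]*0,B[:,2],C[:,0],C[:,2],T[:,2]],1)
def fit():
    A=np.vstack([rowsA(d[0]) for d in D]);b=np.hstack([d[1] for d in D])
    return np.linalg.lstsq(A,b,rcond=1e-6)[0],A,b
LK=fit()[0]
LO=np.array([-3.03,-.79,.23,-1.04,0,-2.55]);HI=np.array([3.03,2.21,2.52,4.18,3.07,2.55])
def ik(p,R,q0):
    f=lambda q:np.r_[(rowsA(q)@LK-p)/300,Ro.from_matrix(R@rot(q).T).as_rotvec()]
    r=least_squares(f,np.clip(q0,LO+.06,HI-.06),bounds=(LO+.05,HI-.05));return r.x,r.cost
E
python3 - <<'E'
from h import *
x,A,b=fit();print(x.round(1),np.abs(A@x-b).max())
for d in D:print(np.degrees(Ro.from_matrix(rot(d[0])@e('xyz',d[2]).T).magnitude()).round(2),end=' ')
print()
# stand-up pose: tool axis heading h, 25 deg below level, closing axis level
best={}
for X in (480,560,620,700):
  for Y in(-100,0,100):
    for h in range(0,360,30):
      for flip in(0,1):
        t=np.array([np.cos(np.radians(h))*.905,np.sin(np.radians(h))*.905,-.426]);y=np.cross([0,0,1],t);y/=np.linalg.norm(y)
        if flip:y=-y
        R=np.stack([np.cross(y,t),y,t],1);p=np.array([X,Y,58])
        for q0 in([0,.8,1.2,1.2,1.4,0],[0,.8,1.2,0,.5,0],[0,.8,1.2,3,.5,0],[0,.6,1.6,1.5,1.5,1.5],[0,.6,1.6,1.5,1.5,-1.5]):
            q,c=ik(p,R,q0)
            if c<1e-4:
                mg=min((q-LO).min(),(HI-q).min())
                k=(X,Y,h,flip)
                if k not in best or mg>best[k][0]:best[k]=(mg,q.round(2))
for k,v in sorted(best.items(),key=lambda v:-v[1][0])[:25]:print(k,round(v[0],2),v[1])
E
```

```text
[-96.8 331.1  -0.  468.5 108.4 554.7 318. ] 38.82273222767607
0.0 0.08 0.02 0.05 0.06 0.07 0.06 
(560, 0, 90, 1) 1.13 [-0.47  0.89  1.36  0.94  1.62 -0.81]
(480, -100, 90, 1) 1.12 [-0.68  0.87  1.4   0.79  1.73 -0.92]
(700, 0, 60, 1) 1.1 [-0.42  0.86  1.42  1.29  1.22 -0.63]
(480, 100, 120, 1) 1.1 [-0.23  0.9   1.33  0.74  1.8  -0.94]
(620, 100, 90, 1) 1.08 [-0.29  0.91  1.31  1.05  1.52 -0.71]
(700, -100, 60, 1) 1.06 [-0.56  0.93  1.29  1.19  1.34 -0.61]
(560, 100, 90, 1) 1.05 [-0.32  0.84  1.47  1.04  1.5  -0.79]
(620, -100, 60, 1) 1.05 [-0.63  0.84  1.47  1.17  1.36 -0.71]
(700, 100, 60, 1) 1.01 [-0.26  0.82  1.51  1.4   1.09 -0.65]
(480, 0, 120, 1) 1.01 [-0.38  0.95  1.24  0.63  1.91 -1.01]
(560, -100, 90, 1) 0.99 [-0.61  0.96  1.22  0.86  1.75 -0.81]
(620, 0, 90, 1) 0.98 [-0.43  0.97  1.21  0.97  1.64 -0.72]
(480, 0, 90, 1) 0.97 [-0.54  0.8   1.55  0.89  1.61 -0.91]
(560, -100, 60, 1) 0.93 [-0.7   0.78  1.59  1.14  1.38 -0.79]
(620, 0, 60, 1) 0.92 [-0.48  0.77  1.6   1.28  1.23 -0.74]
(480, -100, 120, 1) 0.88 [-0.51  1.01  1.11  0.54  2.02 -1.07]
(560, 100, 120, 1) 0.87 [-0.21  1.02  1.1   0.78  1.87 -0.85]
(480, 100, 90, 1) 0.86 [-0.37  0.74  1.66  1.01  1.48 -0.89]
(700, -100, 30, 1) 0.86 [-0.5   0.74  1.66  1.65  0.88 -0.74]
(700, 100, 90, 1) 0.85 [-0.26  1.03  1.08  1.06  1.55 -0.59]
(480, 100, 150, 1) 0.83 [-0.06  1.04  1.06  0.48  2.07 -1.12]
(620, -100, 90, 1) 0.83 [-0.56  1.04  1.06  0.9   1.77 -0.73]
(620, 100, 60, 1) 0.83 [-0.3   0.73  1.69  1.42  1.1  -0.76]
(560, 0, 60, 1) 0.79 [-0.54  0.71  1.73  1.26  1.25 -0.82]
(480, -100, 60, 1) 0.79 [-0.8   0.71  1.73  1.08  1.41 -0.89]
```

```bash
cat > s.py <<'E'
from h import *
for d in D:print((rowsA(d[0])@LK-d[1]).round(0),end=' ')
print()
def search(tilt,flips=(0,),z=58,Xs=(480,560,640,720),Ys=(-100,0,100)):
  best={}
  for X in Xs:
   for Y in Ys:
    for h in range(-180,180,30):
     for flip in flips:
        c_,s_=np.cos(tilt),np.sin(tilt)
        t=np.array([np.cos(np.radians(h))*c_,np.sin(np.radians(h))*c_,-s_]);y=np.cross([0,0,1],t);y/=np.linalg.norm(y)
        if flip:y=-y
        R=np.stack([np.cross(y,t),y,t],1);p=np.array([X,Y,z])
        for q0 in([0,.8,1.2,1.2,1.4,0],[0,.8,1.2,0,.5,0],[0,.8,1.2,3,.5,1],[0,.6,1.6,1.5,1.5,2.3],[0,.6,1.6,1.5,1.5,-2.3],[0,.8,.9,-.8,.6,-1]):
            q,c=ik(p,R,q0)
            if c<1e-4:
                mg=min((q-LO).min(),(HI-q).min());k=(X,Y,h,flip)
                if k not in best or mg>best[k][0]:best[k]=(mg,q.round(2))
  print(tilt,len(best))
  for k,v in sorted(best.items(),key=lambda v:-v[1][0])[:6]:print(k,round(v[0],2),v[1])
for t in(.44,.7,.9):search(t)
E
python3 s.py
```

```text
[-33. -15.   5.] [-17. -33.  -5.] [  6. -37.  -7.] [ 10. -36.  -2.] [ -4. -14.   0.] [  0. -39.   4.] [  3. -35.   5.] 
0.44 95
(480, 0, -180, 0) 0.7 [ 0.    1.11  0.93 -0.    2.23  1.57]
(480, 100, -150, 0) 0.7 [ 0.32  1.11  0.93 -0.23  2.21  1.35]
(480, -100, 150, 0) 0.7 [-0.32  1.11  0.93  0.23  2.21  1.8 ]
(480, 0, -150, 0) 0.69 [ 0.19  1.06  1.02 -0.35  2.14  1.23]
(480, 100, -180, 0) 0.68 [0.13 1.12 0.91 0.15 2.24 1.72]
(480, -100, -180, 0) 0.68 [-0.13  1.12  0.91 -0.15  2.24  1.42]
0.7 92
(480, 0, -180, 0) 0.88 [-0.    0.93  1.11  0.    1.97  1.57]
(480, 100, -150, 0) 0.86 [ 0.31  0.93  1.11 -0.18  1.96  1.37]
(480, -100, -180, 0) 0.86 [-0.14  0.94  1.09 -0.11  1.97  1.44]
(480, 100, -180, 0) 0.85 [0.14 0.94 1.09 0.11 1.97 1.7 ]
(480, -100, 150, 0) 0.77 [-0.31  0.93  1.11  0.18  1.96  1.78]
(480, 0, -150, 0) 0.76 [ 0.17  0.89  1.18 -0.28  1.9   1.25]
0.9 103
(480, 0, -180, 0) 0.98 [-0.    0.79  1.26 -0.    1.76  1.57]
(480, -100, -180, 0) 0.95 [-0.15  0.8   1.24 -0.09  1.76  1.44]
(480, 100, -150, 0) 0.9 [ 0.3   0.8   1.25 -0.14  1.75  1.37]
(480, 100, -180, 0) 0.85 [0.15 0.8  1.24 0.09 1.76 1.7 ]
(480, 0, -150, 0) 0.81 [ 0.15  0.76  1.32 -0.23  1.7   1.24]
(560, 0, -150, 0) 0.8 [ 0.13  0.9   1.07 -0.24  1.8   1.2 ]
```

A pose with the mouth turned toward the robot (tool heading 180°) has ample joint margin. I'll undo the last turn first.

Request:
{"api": "jog_arm", "payload": {
  "rows": [0,0,0,0,0.06,0,0.65,0,0,0,0,0.1,0,0.65,0,0,0,0,0.1,0,0.65,0,0,0,0,0.1,0,0.65,0,0,0,0,0.1,0,0.65,0,0,0,0,0.1,0,0.65,0,0,0,0,0.1,0,0.65,0,0,0,0,0.1,0,0.65,0,0,0,0,0.1,0,0.65,0,0,0,0,0.1,0,0.65,0,0,0,0,0.1,0,0.65,0,0,0,0,0.1,0,0.65,0,0,0,0,0.1,0,0.65,0,0,0,0,0.1,0,0.65,0,0,0,0,0.1,0,0.65,0,0,0,0,0,0,0.65,0,0,0,0,0,0,0.65]
}}

```text
clock: 15.22
eef_pos: [637.3, 9.3, 197.3]
eef_rot: [3.125, -0.336, 3.138]
wrist_force: [0.3, -0.4, -0.6]
finger_gap: 43.9
finger_force: 12.0
```

```bash
sed -i 's/np.array(\[0,0,1.\]),B\[:,0\]\*0,/np.array([0,0,1.]),A[:,1],/' h.py; python3 - <<'E'
from h import *
x,A,b=fit();print(x.round(1),np.abs(A@x-b).max().round(1))
s=manip.read_state();print(s["joints"].round(3),s["eef_pos"].round(1));R=e('xyz',s["eef_rot"]);print(R.round(3))
t=np.array([-.904,0,-.427]);y=np.array([0,-1.,0]);Rt=np.stack([np.cross(y,t),y,t],1)
q=s["joints"]
for p,a,b_ in [((560,-20,200),-1.57,0),((540,-20,200),-3.14,0),((530,-20,200),-3.14,.8),((520,-20,200),-3.14,1.571),((520,-20,58),-3.14,1.571)]:
    q,c=ik(np.array(p,float),e('y',b_)@e('z',a)@R,q);print(p,a,b_,q.round(2),round(c,6))
print(Rt.round(2),(e('y',1.571)@e('z',-3.14)@R).round(2))
E
```

```text
[ -0.5 221.3  36.6 424.5  40.9 448.  262.7] 0.3
[-0.044  0.731  0.955  0.004  1.792 -1.608] [637.3   9.3 197.3]
[[-0.944  0.009 -0.329]
 [ 0.003  1.     0.018]
 [ 0.33   0.016 -0.944]]
(560, -20, 200) -1.57 0 [-0.25  0.36  1.51  0.34  1.35 -0.34] 0.0
(540, -20, 200) -3.14 0 [-0.11  0.11  1.82  0.03  0.88  1.45] 0.0
(530, -20, 200) -3.14 0.8 [-0.08  0.55  1.26 -0.05  1.79  1.49] 0.0
(520, -20, 200) -3.14 1.571 [-0.07  0.98  0.89 -0.14  2.5   1.44] 0.0
(520, -20, 58) -3.14 1.571 [-0.07  1.17  0.89 -0.11  2.32  1.47] 0.0
[[ 0.43  0.   -0.9 ]
 [ 0.   -1.    0.  ]
 [-0.9   0.   -0.43]] [[ 0.33  0.02 -0.94]
 [-0.   -1.   -0.02]
 [-0.94  0.01 -0.33]]
```

Request:
{"api": "jog_arm", "payload": {
  "rows": [-0.5,-0.15,0,0,0,-0.06,0.65,-0.5,-0.15,0,0,0,-0.12,0.65,-0.5,-0.15,0,0,0,-0.12,0.65,-0.5,-0.15,0,0,0,-0.12,0.65,-0.5,-0.15,0,0,0,-0.12,0.65,-0.5,-0.15,0,0,0,-0.12,0.65,-0.5,-0.15,0,0,0,-0.12,0.65,-0.5,-0.15,0,0,0,-0.12,0.65,-0.5,-0.15,0,0,0,-0.12,0.65,-0.5,-0.15,0,0,0,-0.12,0.65,-0.5,-0.15,0,0,0,-0.12,0.65,-0.5,-0.15,0,0,0,-0.12,0.65,-0.5,-0.15,0,0,0,-0.12,0.65,-0.5,-0.15,0,0,0,-0.12,0.65,-0.5,-0.15,0,0,0,-0.12,0.65,-0.5,-0.15,0,0,0,-0.12,0.65,-0.5,-0.15,0,0,0,-0.12,0.65,-0.5,-0.15,0,0,0,-0.12,0.65,-0.5,-0.15,0,0,0,-0.12,0.65,-0.5,-0.15,0,0,0,-0.12,0.65]
}}

```text
clock: 16.88
eef_pos: [536.1, -20.4, 200.3]
eef_rot: [3.119, -0.336, 0.793]
wrist_force: [1.2, 0.6, -0.8]
finger_gap: 44.1
finger_force: 12.0
```

Request:
{"api": "jog_arm", "payload": {
  "rows": [-0.5,0,0,0,0,-0.12,0.65,-0.5,0,0,0,0,-0.12,0.65,-0.5,0,0,0,0,-0.12,0.65,-0.5,0,0,0,0,-0.12,0.65,-0.5,0,0,0,0,-0.12,0.65,-0.5,0,0,0,0,-0.12,0.65,0,0,0,0,0,-0.02,0.65,0,0,0,0,0.06,0,0.65,0,0,0,0,0.1,0,0.65,0,0,0,0,0.1,0,0.65,0,0,0,0,0.1,0,0.65,0,0,0,0,0.1,0,0.65,0,0,0,0,0.1,0,0.65,0,0,0,0,0.1,0,0.65,0,0,0,0,0.1,0,0.65,0,0,0,0,0.1,0,0.65,0,0,0,0,0.1,0,0.65,0,0,0,0,0.1,0,0.65,0,0,0,0,0,0,0.65,0,0,0,0,0,0,0.65]
}}

```text
clock: 18.55
eef_pos: [507.0, -20.0, 198.8]
eef_rot: [-3.092, 0.72, 0.074]
wrist_force: [0.1, -1.0, -0.1]
finger_gap: 43.7
finger_force: 12.0
```

```bash
cat > t.py <<'E'
from h import *
s=manip.read_state();R=e('xyz',s["eef_rot"]);print(s["joints"].round(3),s["eef_pos"].round(1));print(R.round(3))
t=np.array([-.904,0,-.427]);y=np.array([0,-1.,0]);Rt=np.stack([np.cross(y,t),y,t],1)
print("rotvec to stand",Ro.from_matrix(Rt@R.T).as_rotvec().round(3))
E
python3 t.py
```

```text
[-0.084  0.66   1.185 -0.06   2.016  1.427] [507.  -20.  198.8]
[[ 0.75   0.041 -0.661]
 [ 0.056 -0.998  0.001]
 [-0.66  -0.038 -0.751]]
rotvec to stand [-0.045  0.408 -0.033]
```

Request:
{"api": "jog_arm", "payload": {
  "rows": [0,0,0,-0.011,0.1,-0.008,0.65,0,0,0,-0.011,0.1,-0.008,0.65,0,0,0,-0.011,0.1,-0.008,0.65,0,0,0,-0.012,0.108,-0.009,0.65,0,0,0,0,0,0,0.65,0,0,0,0,0,0,0.65,0,0,0,0,0,0,0.65]
}}

```text
clock: 19.13
eef_pos: [507.1, -19.8, 200.7]
eef_rot: [-3.139, 1.125, 0.002]
wrist_force: [-0.6, -0.3, -1.2]
finger_gap: 43.9
finger_force: 12.0
```

```bash
cat >> t.py <<'E'
for n in("side","top"):
    m=manip.camera_model(n);im,d=manip.camera(n);P=pts(d,m)
    hs=cv2.cvtColor(im,cv2.COLOR_BGR2HSV);k=(hs[...,0]>100)&(hs[...,0]<130)&(hs[...,1]>100)&(d>0)
    k&=(abs(P[...,0]-520)<80)&(abs(P[...,1]+20)<70);Q=P[k];print(n,k.sum(),np.percentile(Q,[1,50,99],axis=0).round(1).tolist())
    if n=="side":
        cv2.imwrite("pics/s%d.png"%(s["clock"]*10),cv2.resize(im[60:310,110:430],None,fx=2.2,fy=2.2))
        F=Q[Q[:,1]>np.percentile(Q[:,1],60)];c=F-F.mean(0);w,v=np.linalg.eigh(c.T@c);print("face normal",v[:,0].round(3),"axis",v[:,2].round(3))
E
python3 t.py; ls pics
```

```text
[-0.076  0.889  0.99  -0.099  2.385  1.465] [507.1 -19.8 200.7]
[[ 0.431 -0.    -0.902]
 [ 0.001 -1.     0.001]
 [-0.902 -0.001 -0.431]]
rotvec to stand [-0.001  0.004  0.   ]
side 529 [[492.9, -40.8, 146.8], [510.0, 1.8, 184.6], [536.2, 6.4, 230.1]]
face normal [-0.004 -1.     0.001] axis [-0.1    0.002  0.995]
crop1.png
s191.png
s2.png
side0.png
top0.png
w1.png
w2.png
w3.png
w4.png
w5.png
w6.pngTraceback (most recent call last):
  File "t.py", line 8, in <module>
    k&=(abs(P[...,0]-520)<80)&(abs(P[...,1]+20)<70);Q=P[k];print(n,k.sum(),np.percentile(Q,[1,50,99],axis=0).round(1).tolist())
                                                                           ~~~~~~~~~~~~~^^^^^^^^^^^^^^^^^^^^
    return _quantile_unchecked(
        a, q, axis, out, overwrite_input, method, keepdims, weights)
    return _ureduce(a,
                    func=_quantile_ureduce_func,
    ...<5 lines>...
                    overwrite_input=overwrite_input,
                    method=method)
    r = func(a, **kwargs)
    result = _quantile(arr,
                       quantiles=q,
    ...<2 lines>...
                       out=out,
                       weights=wgt)
    slices_having_nans = np.isnan(arr[-1, ...])
                                  ~~~^^^^^^^^^
IndexError: index -1 is out of bounds for axis 0 with size 0
```

Request:
{"api": "jog_arm", "payload": {
  "rows": [0,0,-1,0,0,0,0.65,0,0,-2,0,0,0,0.65,0,0,-2,0,0,0,0.65,0,0,-2,0,0,0,0.65,0,0,-2,0,0,0,0.65,0,0,-2,0,0,0,0.65,0,0,-1.5,0,0,0,0.65,0,0,-0.8,0,0,0,0.65,0,0,-0.2,0,0,0,0.65,0,0,0,0,0,0,0.65,0,0,0,0,0,0,0.65]
}}

```text
clock: 20.15
eef_pos: [507.5, -19.7, 65.3]
eef_rot: [-3.14, 1.131, 0.001]
wrist_force: [-0.8, -0.2, -0.3]
finger_gap: 43.8
finger_force: 12.0
```

```bash
sed -i 's/("side","top")/("side",)/' t.py; python3 t.py; ls pics | tail -12 | grep ^s
```

```text
[-0.076  1.065  1.004 -0.084  2.201  1.488] [507.5 -19.7  65.3]
[[ 0.425 -0.001 -0.905]
 [ 0.001 -1.     0.001]
 [-0.905 -0.001 -0.425]]
rotvec to stand [-0.001 -0.002  0.001]
side 479 [[493.4, -41.3, 1.6], [510.0, 1.3, 53.3], [536.2, 6.5, 94.8]]
face normal [-0.005  1.     0.001] axis [-0.051 -0.002  0.999]
s191.png
s2.png
s201.png
side0.png
```

Request:
{"api": "jog_arm", "payload": {
  "rows": [0,0,-0.3,0,0,0,0.65,0,0,-0.2,0,0,0,0.65,0,0,-0.1,0,0,0,0.65,0,0,0,0,0,0,0.65,0,0,0,0,0,0,0.65]
}}

```text
clock: 20.62
eef_pos: [507.1, -19.6, 58.4]
eef_rot: [-3.139, 1.133, 0.001]
wrist_force: [-0.3, 0.3, -1.0]
finger_gap: 43.9
finger_force: 12.0
```

Request:
{"api": "jog_arm", "payload": {
  "rows": [0,0,-0.1,0,0,0,0.65,0,0,0,0,0,0,0.65,0,0,0,0,0,0,0.65]
}}

```text
clock: 20.87
eef_pos: [507.1, -19.7, 57.4]
eef_rot: [-3.139, 1.133, 0.001]
wrist_force: [-0.2, 0.5, -1.1]
finger_gap: 43.9
finger_force: 12.0
```

Request:
{"api": "jog_arm", "payload": {
  "rows": [0,0,-0.1,0,0,0,0.65,0,0,0,0,0,0,0.65,0,0,0,0,0,0,0.65]
}}

```text
clock: 21.12
eef_pos: [507.2, -19.6, 56.6]
eef_rot: [-3.139, 1.133, 0.001]
wrist_force: [0.2, 1.4, 0.9]
finger_gap: 43.8
finger_force: 12.0
```

View pics/s201.png

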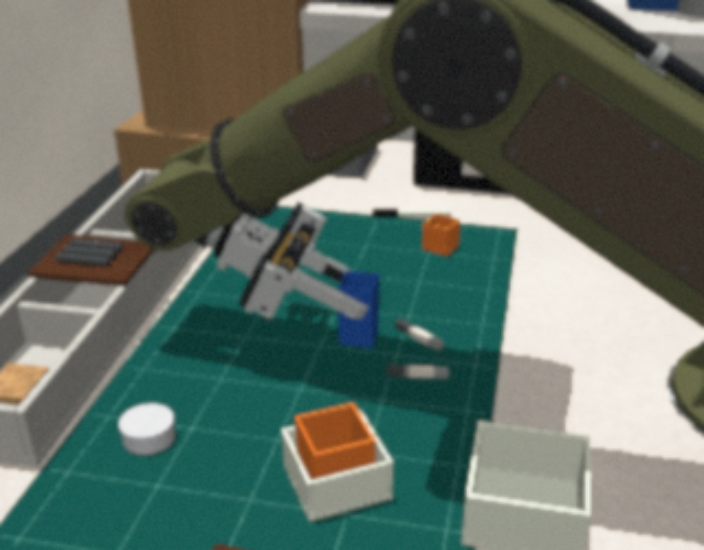

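The side view shows the blue pot upright at (358,310), just over the mat and clear of the stamps at (420,335). I'll touch down, release and rise straight up.

Request:
{"api": "jog_arm", "payload": {
  "rows": [0,0,-0.1,0,0,0,0.65,0,0,0,0,0,0,0.65,0,0,0,0,0,0,0.3,0,0,0,0,0,0,0,0,0,0,0,0,0,0,0,0,0,0,0,0,0,0,0,0,0,0,0,0,0,0,0,0,0,0,0,0.3,0,0.15,0,0,0,0,0.5,0,1,0,0,0,0,0.5,0,2,0,0,0,0,0.5,0,2.5,0,0,0,0,0,0,2.5,0,0,0,0,0,0,2.5,0,0,0,0,0,0,2.5,0,0,0,0,0,0,0,0,0,0,0]
}}

```text
clock: 22.45
eef_pos: [526.4, -19.7, 192.4]
eef_rot: [-3.141, 1.125, -0.0]
wrist_force: [-0.5, -0.1, -0.3]
finger_gap: 93.9
finger_force: 0.0
```

```bash
python3 t.py
```

```text
[-0.074  0.947  0.905 -0.099  2.411  1.465] [526.4 -19.7 192.4]
[[ 0.431 -0.001 -0.902]
 [-0.    -1.     0.001]
 [-0.902 -0.    -0.431]]
rotvec to stand [-0.     0.004  0.001]
side 586 [[493.0, -40.8, 1.3], [512.4, 2.1, 53.0], [535.1, 7.0, 86.1]]
face normal [ 0.003 -1.     0.   ] axis [-0.004 -0.    -1.   ]
```

The blue pot stands free and upright: its axis is vertical and its rim is at about 85 mm. I'll turn the tool back to vertical above it.

Request:
{"api": "jog_arm", "payload": {
  "rows": [-0.1,0,0,0,-0.05,0,0,-0.1,0,0,0,-0.1,0,0,-0.1,0,0,0,-0.1,0,0,-0.1,0,0,0,-0.1,0,0,-0.1,0,0,0,-0.1,0,0,-0.1,0,0,0,-0.1,0,0,-0.1,0,0,0,-0.1,0,0,-0.1,0,0,0,-0.1,0,0,-0.1,0,0,0,-0.1,0,0,-0.1,0,0,0,-0.1,0,0,-0.1,0,0,0,-0.1,0,0,-0.1,0,0,0,-0.075,0,0,0,0,0,0,0,0,0,0,0,0,0,0,0,0]
}}

```text
clock: 23.67
eef_pos: [512.8, -19.7, 187.2]
eef_rot: [-3.141, 0.01, 0.0]
wrist_force: [0.5, -0.0, -0.1]
finger_gap: 94.3
finger_force: 0.0
```

```bash
python3 -c "
from h import *
wrist('w7',74,95,(100,130))
print(Ro.from_matrix(e('x',np.pi)@e('xyz',manip.read_state()['eef_rot']).T).as_rotvec())"
```

```text
[ 251  182   57   57 1121] (array([512.4, -19.3]), array([44.2, 43.9]), 0.7) 83.4
{'clock': np.float64(23.667), 'joints': array([-0.11 ,  0.247,  1.651, -0.   ,  1.253,  1.461]), 'eef_pos': array([512.806, -19.717, 187.249]), 'eef_rot': array([-3.141,  0.01 ,  0.   ]), 'finger_gap': np.float64(94.302)}
[-0.00106571 -0.01058213 -0.00050909]
```

Request:
{"api": "jog_arm", "payload": {
  "newtons": 12,
  "rows": [0,0,-1.5,0,-0.01,0,0,0,0,-2.5,0,0,0,0,0,0,-2.5,0,0,0,0,0,0,-2.5,0,0,0,0,0,0,-1.5,0,0,0,0,0,0,-0.6,0,0,0,0,0,0,0,0,0,0,0,0,0,0,0,0,0,0.65,0,0,0,0,0,0,0.65,0,0,0,0,0,0,0.65,0,0,0,0,0,0,0.65,0,0,0,0,0,0,0.65,0,0,0,0,0,0,0.65,0,0,0,0,0,0,0.65,0,0,0,0,0,0,0.65,0,0,0,0,0,0,0.65,0,0,0,0,0,0,0.65]
}}

```text
clock: 25.13
eef_pos: [513.2, -19.7, 76.1]
eef_rot: [-3.141, -0.002, 0.001]
wrist_force: [-1.0, -0.1, 1.6]
finger_gap: 43.9
finger_force: 12.0
```

Request:
{"api": "jog_arm", "payload": {
  "rows": [0,0,0.5,0,0,0,0.65,0,0,2,0,0,0,0.65,0,0,2.5,0,0,0,0.65,0,0,2.5,0,0,0,0.65,0,0,2.5,0,0,0,0.65,0,0.5,1,0,0,0,0.65,-0.3,2.3,0,0,0,0.05,0.65,-0.3,2.3,0,0,0,0.055,0.65,-0.3,2.3,0,0,0,0.055,0.65,-0.3,2.3,0,0,0,0.055,0.65,-0.3,2.3,0,0,0,0.055,0.65,-0.3,2.3,0,0,0,0.055,0.65,-0.3,2.3,0,0,0,0.055,0.65,-0.3,2.3,0,0,0,0.055,0.65,-0.3,2.3,0,0,0,0.055,0.65,-0.3,2.3,0,0,0,0.055,0.65,-0.1,2.46,0,0,0,0.029,0.65,0,0,0,0,0,0,0.65,0,0,0,0,0,0,0.65,0,0,0,0,0,0,0.65]
}}

```text
clock: 26.8
eef_pos: [481.9, 239.7, 185.4]
eef_rot: [-3.141, -0.001, 0.574]
wrist_force: [-0.7, 0.0, -0.8]
finger_gap: 43.9
finger_force: 12.0
```

```bash
python3 -c "
from h import *
wrist('w8',150,225,(100,130))
wrist('w9',62,80,(3,25))"
```

```text
[ 233  211   94  107 7291] (array([481.1, 240.1]), array([44.5, 45.5]), 32.7) 181.9
{'clock': np.float64(26.8), 'joints': array([3.930e-01, 2.980e-01, 1.591e+00, 1.000e-03, 1.252e+00, 1.389e+00]), 'eef_pos': array([481.855, 239.682, 185.429]), 'eef_rot': array([-3.141e+00, -1.000e-03,  5.740e-01]), 'finger_gap': np.float64(43.896)}
[239 168  82  49 979] (array([493.1, 247.3]), array([37.3, 64.2]), 32.8) 71.6
{'clock': np.float64(26.85), 'joints': array([3.920e-01, 2.970e-01, 1.591e+00, 1.000e-03, 1.252e+00, 1.389e+00]), 'eef_pos': array([482.023, 239.373, 185.623]), 'eef_rot': array([-3.141e+00, -1.000e-03,  5.740e-01]), 'finger_gap': np.float64(44.011)}
```

View pics/w9.png

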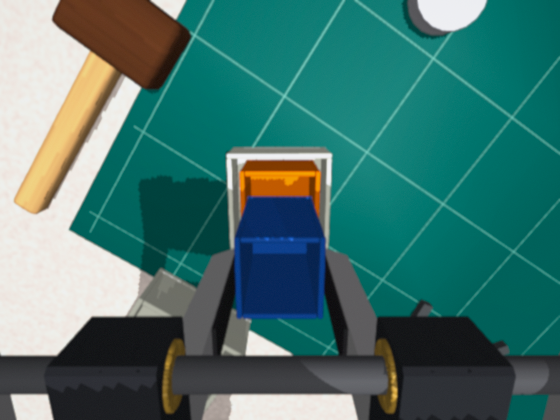

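The wrist view shows the blue pot at (280,255) centred over the orange one at (280,185) and parallel to it, within 1 mm. Lowering.

Request:
{"api": "jog_arm", "payload": {
  "rows": [0,0,-1,0,0,0,0.65,0,0,-2,0,0,0,0.65,0,0,-1.5,0,0,0,0.65,0,0,-1.5,0,0,0,0.65,0,0,-1.5,0,0,0,0.65,0,0,-1.2,0,0,0,0.65,0,0,-0.6,0,0,0,0.65,0,0,-0.3,0,0,0,0.65,0,0,0,0,0,0,0.65,0,0,0,0,0,0,0.65]
}}

```text
clock: 27.73
eef_pos: [482.4, 239.9, 90.4]
eef_rot: [-3.141, -0.002, 0.574]
wrist_force: [-0.1, 0.0, -0.2]
finger_gap: 44.0
finger_force: 12.0
```

Request:
{"api": "jog_arm", "payload": {
  "rows": [0,0,-0.2,0,0,0,0.65,0,0,-0.15,0,0,0,0.65,0,0,-0.1,0,0,0,0.65,0,0,0,0,0,0,0.65,0,0,0,0,0,0,0.65]
}}

```text
clock: 28.15
eef_pos: [482.1, 240.0, 85.5]
eef_rot: [-3.141, -0.002, 0.575]
wrist_force: [-0.2, -0.5, -0.1]
finger_gap: 44.1
finger_force: 12.0
```

Request:
{"api": "jog_arm", "payload": {
  "rows": [0,0,-0.1,0,0,0,0.65,0,0,-0.1,0,0,0,0.65,0,0,0,0,0,0,0.65,0,0,0,0,0,0,0.65]
}}

```text
clock: 28.48
eef_pos: [482.4, 240.3, 83.9]
eef_rot: [-3.14, -0.003, 0.575]
wrist_force: [-1.3, 1.9, 5.3]
finger_gap: 43.9
finger_force: 12.0
```

Contact is at the expected height. Release and rise.

Request:
{"api": "jog_arm", "payload": {
  "rows": [0,0,0.05,0,0,0,0.3,0,0,0,0,0,0,0,0,0,0,0,0,0,0,0,0,0,0,0,0,0,0,0,0,0,0,0,0,0,0,0,0,0,0,0,0,0,1,0,0,0,0,0,0,2.5,0,0,0,0,0,0,2.5,0,0,0,0,0,0,2.5,0,0,0,0,0,0,2.5,0,0,0,0,0,0,1,0,0,0,0,0,0,0,0,0,0,0,0,0,0,0,0,0,0]
}}

```text
clock: 29.65
eef_pos: [482.0, 239.9, 203.5]
eef_rot: [-3.141, -0.002, 0.575]
wrist_force: [-0.3, 0.3, -1.0]
finger_gap: 94.0
finger_force: 0.0
```

```bash
python3 - <<'E'
from h import *
wrist('wa',82,105,(100,130)); wrist('wb',62,80,(3,25)); wrist('wc',44,56)
m=manip.camera_model("side");im,d=manip.camera("side");cv2.imwrite("pics/end.png",im)
E
```

```text
[ 252  182   56   55 1012] (array([481.6, 240.6]), array([44.2, 43.8]), 32.7) 91.3
{'clock': np.float64(29.65), 'joints': array([3.930e-01, 2.810e-01, 1.569e+00, 1.000e-03, 1.290e+00, 1.389e+00]), 'eef_pos': array([481.951, 239.861, 203.466]), 'eef_rot': array([-3.141e+00, -2.000e-03,  5.750e-01]), 'finger_gap': np.float64(94.05)}
[ 242  165   77   75 1468] (array([481.5, 239.7]), array([64.8, 64. ]), 32.9) 71.7
{'clock': np.float64(29.7), 'joints': array([3.930e-01, 2.820e-01, 1.569e+00, 1.000e-03, 1.290e+00, 1.389e+00]), 'eef_pos': array([481.667, 239.745, 202.625]), 'eef_rot': array([-3.14 , -0.   ,  0.575]), 'finger_gap': np.float64(93.535)}
[ 230  149  100   95 1806] (array([480.7, 240. ]), array([88., 88.]), 33.1) 49.7
[245 162  72   3 140] (array([508.4, 257. ]), array([ 0.9, 62.6]), 32.8) 50.3
[256 173  49   3 114] (array([499.7, 252.2]), array([ 1.1, 42.8]), 32.7) 50.7
[259 196  42  25 185] (array([473.2, 235.1]), array([20.2, 38.2]), 32.8) 48.5
[181 296  68  43 504] (array([343.1, 226.7]), array([76.9,  2.6]), 89.4) 49.9
[162 394  41  15 268] (array([246.6, 210.7]), array([35.4, 25.3]), 88.5) 51.1
{'clock': np.float64(29.75), 'joints': array([3.930e-01, 2.830e-01, 1.569e+00, 1.000e-03, 1.290e+00, 1.389e+00]), 'eef_pos': array([481.573, 239.714, 202.358]), 'eef_rot': array([-3.14e+00,  1.00e-03,  5.75e-01]), 'finger_gap': np.float64(94.048)}
```

View pics/end.png

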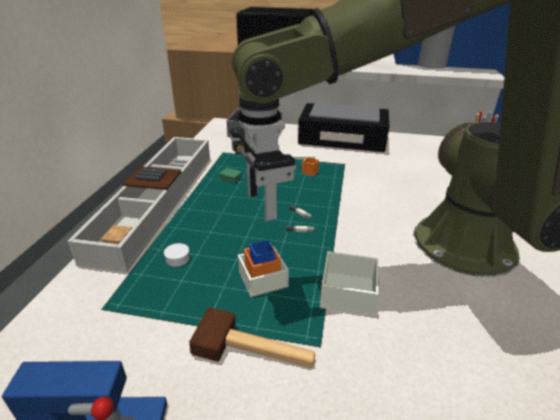

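The side view shows the three pots nested and upright at (263,262), with the gripper clear and the bystanders where they were. The rims are at 50, 72 and 91 mm, so all three are home.

```bash
python3 -c "
from cell import manip
print(manip.sign_off())"
```

```text
the job is handed in; nothing more can be done
None
```

The job is handed in at about 30 s: the orange pot is in the white one, and the blue pot was stood upright, let go, retaken by its rim and lowered into the orange one. All three are upright with rims at the expected heights, and the bystanders look undisturbed in the last side view.

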